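# Set the grind selector with its thumbwheel and lock it

## Robot

A 6-joint arm with a two-finger parallel gripper is mounted at the origin on a cart in front of the work surface, level with it; the furniture and walls round the work are solid. World frame = base frame: x ahead of the robot, y to its left, z up, the work surface at z = 0. Lengths are in mm, angles in rad, forces in N, time in s.
With the tool pointing down it reaches from about 350 to 875 mm from the base axis. Payload 4.2 kg.
Tool frame: the origin (TCP) lies at the very end of the fingers, on their centre line; the grasp point (between the pads) lies manip.grip_depth behind it (manip.grip_depth is the distance from the TCP to the grasp point, in mm); z points along the fingers, y is the direction in which the jaws open and shut (so a half turn about z gives the same grasp; the last joint's range is limited). The gripper opens to 87 mm and grips with 3 to 60 N. Pads are 19 mm wide; open, the fingers measure 117 mm over their backs; the gripper's body (75 mm by 190 mm) begins 51 mm behind the grasp point.
Start: joints at [-0.854, 0.385, 0.008, 0, -1.194, -0.259], TCP at [276.246, -560.613, 222.55] pointing down, gripper open.
Joint ranges: [-3.14, 3.14], [-1.21, 2.06], [-1.07, 1.41], [-3.16, 2.05], [-2.99, -0.16], [-3.1, 3.1]. Speed limits (rad/s): [2.79, 2.79, 3.14, 3.14, 3.14, 3.14].

## Interface

Orientations are given as a rotation vector (axis times angle).
In Python, from bench import manip, planner, get_obs, viewer, finish_job gives the robot as it stands. Calls block until the motion is done:
- manip.move_ptp(position, orientation): joint-space move of the TCP to a pose.
- manip.move_straight(position, feed=150, attitude=None): straight line of the TCP; attitude=None keeps the orientation; feed is the mean speed in mm/s.
- manip.set_joints(angles): joint-space move.
- manip.gripper_to(opening, grip_force=None): finger opening in mm; grip_force is the grip in N (None keeps the last); returns when the fingers have stopped.
- manip.pause(seconds).
- planner.inverse_kinematics(position, orientation): joint angles nearest the present ones, or None.
- get_obs(): the state.
- viewer.get_image(name): name is "scene" or "top"; returns the picture (420x560x3 uint8, blue, green, red); there is no depth.
- viewer.camera_params(name): a dict with "K" (3x3 intrinsics, pixels), "k1" (the pictures are not rectified: a ray, as slopes to the right and down, at radius r is drawn at 1 + k1 r^2 times it, then the intrinsics apply), "camera_from_world" (4x4, takes a point from world to camera coordinates). Camera axes: x right, y down, z forward; pixel columns grow to the right and rows downward; lengths in mm; the calibration is good to about 2 mm. A picture is of the moment at which its call begins. camera_params takes no time and is no camera call.
A pose or a line that the arm cannot do raises manip.MotionError and nothing moves.
- finish_job(): hands the job in, once; it reports no verdict.
The state is a dict: "time_s": time; "joints": joint angles; "joint_vel": joint speeds; "tau": joint torques, N m; "eef_pos": TCP position; "tcp_rot": TCP orientation; "wrist_force": force on the tool from outside, world axes, zero at the start; "torque": the same for the moment, N m; "width": finger opening in mm.
Only numpy, scipy, OpenCV 4.12 (cv2) and the standard library are available. Lean on these libraries where they do the work, as an engineer would, in place of code of your own. Each camera call takes 0.05 s, during which the arm holds its last target. There are 200 camera calls.

## Task

The grey grind selector on the worktop has a black thumbwheel showing through the slot in its front: roll the wheel's edge with a fingertip until the dial needle points at the red stud, then slide the orange lock bar on top fully home against its stop. The wheel sits on a soft cushion, so go gently: never push on the wheel or the lock bar with more than 16 N. Leave the tamper, the spice jar and the cup standing where they are.

Things in the scene. Friction and masses are not known exactly. Their poses are not given: they have to be found in the camera images.
- unit: The grind selector: grey fixed box, 130 (x) x 170 (y) x 44 mm high, on top a framed clear dial window that covers x -65 to +21 mm, y -72 to +72 mm and rises to 56 mm above the worktop. Origin: centre of its underside, on the worktop; x points to its back, away from the robot, y to its left as the robot sees it, z up.
- wheel_slot (a point): Middle of the slot in the selector's front face, 28 mm above the worktop; axes as unit. A black ribbed wheel (upright axis, radius 30 mm, 12 mm thick, 22 to 34 mm above the worktop) stands out of it towards -x, symmetric about this point. How far its rim stands out is NOT reported: anything from 6 to 15 mm.
- wheel_feel (a point): A point fixed to the selector's front, 10 mm before the slot (wheel rim, give or take 5 mm). The wheel is cushioned on its hub: it yields sideways (x, y) by 1 mm for each 6 N from no load, springs back, hard stop after 5 mm. Turning takes a drag of about 5.5 N along y at the rim, so a push under about 8 N in +x may slip. Dragging the rim to -y turns the needle to +, one radian for every 30 mm of rim.
- needle (a joint): Angle of the dial needle in rad, driven 1:1 by the wheel, which stays where it is left: 0 when the needle points straight to the back (+x of the unit), positive counter-clockwise from above (to +y). Stops at -1.25 and +1.25; it starts near 0.
- needle_axis (a point): Pivot of the black needle under the clear window, 45 mm in front of the unit's centre (unit x = -45 mm), 48 mm above the worktop. Its x axis points along the needle (68 mm long, 3 mm wide) and turns with it.
- red_stud: Red round stud, 11 mm across, on the dial under the window, 35 to 70 mm from the needle's pivot, to the left or the right: the wanted setting. Origin at its centre.
- blue_stud: Blue round stud, 11 mm across, on the other side of the dial: another setting, not wanted now.
- lock (a joint): Travel of the orange lock bar in m, along the unit's +y: about 0 when open, 0.055 at the stop (home). It slides stiffly with about 2.5 N and stays where it is left.
- lock_tab (a point): Centre of the orange lock bar, 22 (x) x 12 (y) x 14 mm high, on the selector's top behind the window (unit x = +44 mm), its top 60 mm above the worktop; moves along the unit's +y with the lock. The top plate beneath and around it is at 44 mm.
- tamper_centre (a point): Centre of the coffee tamper, 58 mm across, 94 mm high, 47 mm above its foot; stands free on the worktop to the right of the selector.
- spice_jar_centre (a point): Centre of the small spice jar with red cap, 44 mm across, 90 mm high, 45 mm above its foot; stands free to the left of the selector.
- espresso_cup_centre (a point): Small white cup, 61 x 79 mm with its handle, 56 mm high; point 28 mm above its foot; stands free to the left, nearer the robot.

How it is judged:
By the outcome, as a careful person would: the job done as asked, in the order asked, and still so for the second after the job is handed in, with the robot touching nothing.
It also fails if it takes over 64 s, if anything falls off the work surface, if the arm or the gripper's body presses on something with over 40 N, if the wrist force passes 120 N, or if a joint passes its speed limit or range.

## Working session

There is one attempt and no reset: what is moved stays moved. The work goes in short steps, each a Python script; the robot and the scene stay as the last script left them, time stands still between calls to the robot, and variables do not carry over. Pictures are saved under pics/ and viewed, about 8 in all and at most 12, crops included, and the job is handed in when it is done.

```bash
ls; mkdir -p pics
cat > h.py <<'E'
from bench import manip, planner, get_obs, viewer, finish_job
import numpy as np, cv2
from scipy.spatial.transform import Rotation as R
def cam(n):
    p=viewer.camera_params(n); return np.array(p["K"],float),float(p["k1"]),np.array(p["camera_from_world"],float)
def ray(n,uv):
    K,k1,T=cam(n)
    d=cv2.undistortPoints(np.array([[uv]],float),K,np.array([k1,0,0,0,0.]))[0,0]
    Ri=T[:3,:3].T; return -Ri@T[:3,3], Ri@np.array([d[0],d[1],1])
def onz(n,uv,z):
    o,d=ray(n,uv); return o+d*(z-o[2])/d[2]
def proj(n,P):
    K,k1,T=cam(n); r,_=cv2.Rodrigues(T[:3,:3])
    return cv2.projectPoints(np.array(P,float).reshape(-1,1,3),r,T[:3,3],K,np.array([k1,0,0,0,0.]))[0][:,0]
E
python3 - <<'E'
from h import *
for n in("scene","top"):
    im=viewer.get_image(n); cv2.imwrite(f"pics/{n}0.png",im); K,k1,T=cam(n); print(n,K[0,0],k1,ray(n,(280,210)))
o=get_obs();print(o["eef_pos"],o["tcp_rot"],o["wrist_force"],o["time_s"],manip.grip_depth,o["width"])
E
```

```text
pics
scene 469.4463270485821 0.0024116359189359157 (array([202.95756172, 491.65476053, 635.37236519]), array([ 0.45856602, -0.58517414, -0.66928651]))
top 476.2950482701017 -0.14794358693620108 (array([392.19731985,   9.5324466 , 889.78298993]), array([ 0.22749728,  0.00266812, -0.97380796]))
[ 275.99855287 -560.17028333  221.60133513] [ 7.12420177e-01 -3.05918250e+00 -2.85853276e-03] [-0.7357942   0.15413922  0.32798179] 0.1 18.700000000000003 87.3937142008053
```

View pics/scene0.png

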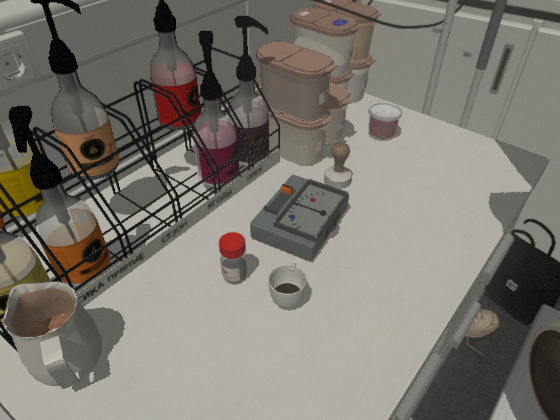

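View pics/top0.png

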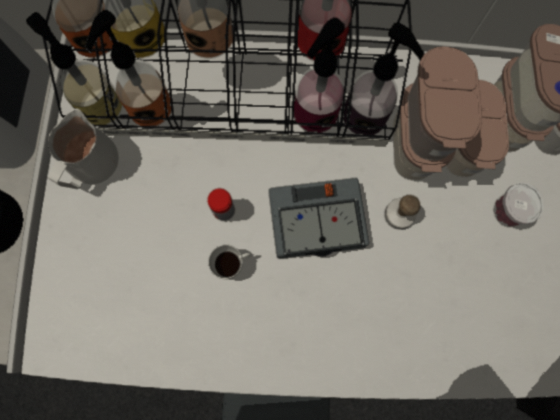

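The scene shows the selector with spice jar and cup to its left and the tamper to its right. In the top view the unit is centred at about (320,220), the needle pivot at (322,239), the red stud at (334,219) (right side), the blue at (299,217), the orange bar at (329,189), and the wheel at (326,253).

Run:
```python
from h import *
def blobs(n,im,lo,hi,box):
    x0,y0,x1,y1=box; h=cv2.cvtColor(im,cv2.COLOR_BGR2HSV); m=cv2.inRange(h,lo,hi); k=np.zeros_like(m);k[y0:y1,x0:x1]=m[y0:y1,x0:x1]
    c,l,s,ce=cv2.connectedComponentsWithStats(k); return [(ce[i].round(1),s[i]) for i in range(1,c) if s[i][4]>5]
im=cv2.imread("pics/top0.png"); sc=cv2.imread("pics/scene0.png")
for nm,lo,hi in(("red/or",(0,130,90),(14,255,255)),("red2",(172,120,70),(180,255,255)),("blue",(105,120,60),(130,255,255))):
    for n,i,b in(("top",im,(265,175,370,262)),("scene",sc,(245,170,355,260))):
        for c,s in blobs(n,i,lo,hi,b): print(nm,n,c,s, onz(n,c,47).round(1),onz(n,c,60).round(1))
a=cv2.resize(im[165:275,250:390],None,fx=5,fy=5,interpolation=cv2.INTER_CUBIC)
cv2.imwrite("pics/topcrop.png",a)
b=cv2.resize(sc[165:270,240:365],None,fx=5,fy=5,interpolation=cv2.INTER_CUBIC)
cv2.imwrite("pics/scenecrop.png",b)
```

```text
red/or top [327.8 188.4] [325 184   7  11  58] [634.  -74.2  47. ] [630.3 -72.9  60. ]
red/or top [334.  218.8] [332 217   5   5  19] [577.3 -86.7  47. ] [574.5 -85.3  60. ]
red/or scene [286.3 189.6] [281 185  12  10  80] [633.7 -77.5  47. ] [624.2 -64.9  60. ]
red/or scene [312.4 199.2] [311 198   4   4  12] [576.8 -86.2  47. ] [568.5 -73.4  60. ]
blue top [299.5 216.5] [298 215   4   4  16] [578.7 -24.   47. ] [575.8 -23.5  60. ]
blue scene [291.9 216.4] [290 215   5   4  17] [578.  -22.7  47. ] [569.7 -11.3  60. ]
```

View pics/topcrop.png

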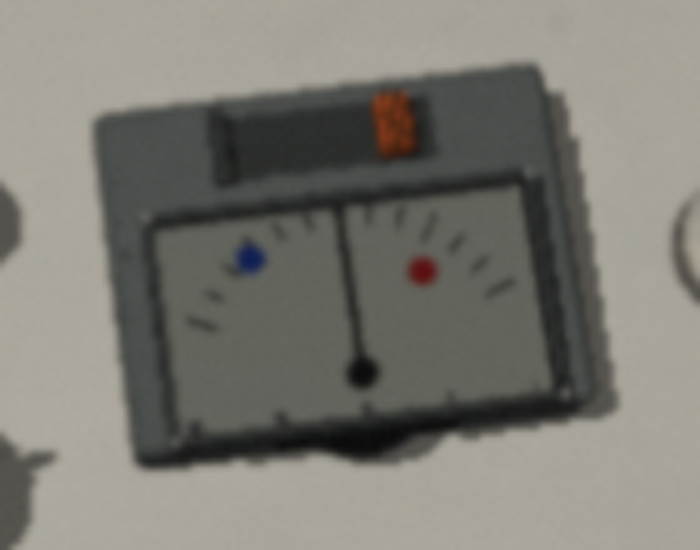

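View pics/scenecrop.png

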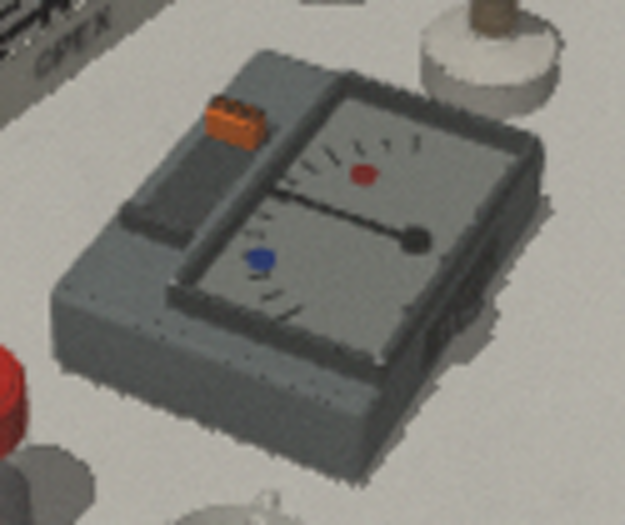

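The crops give sub-pixel points. In the top view the back corners are at (269.3,188.5) and (357.9,178.1), the pivot at (322.1,239.5) and the needle tip at (318.1,206.5). In the scene view the pivot is at (323,213).

```bash
cat >> h.py <<'E'
def tri(a,b):
    (o1,d1),(o2,d2)=ray("top",a),ray("scene",b); A=np.c_[d1,-d2]; s=np.linalg.lstsq(A,o2-o1,rcond=None)[0]
    p,q=o1+s[0]*d1,o2+s[1]*d2; return (p+q)/2,np.linalg.norm(p-q)
E
python3 - <<'E'
from h import *
p=lambda ox,oy,c:(ox+(c[0]+.5)/5-.5,oy+(c[1]+.5)/5-.5)
t=lambda *c:p(250,165,c); s=lambda *c:p(240,165,c)
print("pivot",tri(t(361,373),s(415,240)),"tip",tri(t(341,208),s(280,194)))
print("red",tri((334,218.8),(312.4,199.2)),"blue",tri((299.5,216.5),(291.9,216.4)))
bl,br=onz("top",t(97,118),44),onz("top",t(540,66),44)
print("back",bl,br,np.linalg.norm(bl-br)); e=bl-br; 
e2=onz("top",t(150,222),56)-onz("top",t(522,180),56)
print("yaw",np.arctan2(-e[0],e[1]),np.arctan2(-e2[0],e2[1]))
bl2,fl2=onz("scene",s(262,55),44),onz("scene",s(55,297),44); print("scene back edge",bl2,fl2)
e=fl2-bl2; print(np.arctan2(-e[0],e[1]),np.linalg.norm(e))
piv=(onz("top",t(361,373),48)+onz("scene",s(415,240),48))/2
red=(onz("top",(334,218.8),47)+onz("scene",(312.4,199.2),47))/2
tip=(onz("top",t(341,208),48)+onz("scene",s(280,194),48))/2
ang=lambda v:np.arctan2(v[1],v[0])
print(piv,"red",ang(red-piv),"needle",ang(tip-piv),np.linalg.norm((red-piv)[:2]))
print("tab",onz("top",t(397,95),60),onz("top",t(411,157),60))
for nm,uv in(("jar",(220,200)),("tamp",(409,205)),("rack",(310,135))): print(nm,onz("top",uv,90 if nm!="rack" else 0))
for y in(0.08,0.1,.12):
  Q=(R.from_euler("z",y)*R.from_rotvec([0,np.pi,0])).as_rotvec()
  for pos in([470,-80,24],[620,-110,50],[620,-110,150]): print(planner.inverse_kinematics(pos,Q))
E
```

```text
pivot (array([538.62568569, -65.35724771,  48.68428229]), np.float64(0.1497654051946255)) tip (array([598.13646372, -57.69204119,  44.72883132]), np.float64(3.9988340348688878))
red (array([577.36236834, -86.86536068,  46.30497771]), np.float64(0.2256953141867536)) blue (array([579.00076117, -24.06947934,  45.44430216]), np.float64(0.01863781019759755))
back [630.06919709  33.98024604  44.        ] [ 658.1317451  -129.84745433   44.        ] 166.21378404972447
yaw 0.1696466276577895 0.1624634791724117
scene back edge [ 654.39014866 -123.28239284   44.        ] [626.15898122  37.97647455  44.        ]
0.1733110436386859 163.71139583705687
[538.88280054 -65.71639847  48.        ] red -0.49805096748157324 needle 0.16880542845833038 43.45852229227963
tab [639.45684217 -74.94047062  60.        ] [616.38162011 -80.47915283  60.        ]
jar [591.92997955 116.57775065  90.        ]
tamp [ 598.59249368 -213.48854583   90.        ]
rack [756.95219318 -41.08469742   0.        ]
[ 0.17319848  0.39347287 -0.59322722  0.         -0.58409624 -1.66399481]
[ 0.0809927   0.55467884 -0.18508905  0.         -0.83102844 -1.57178903]
[ 0.0809927   0.44872838 -0.08093819  0.         -1.04112975 -1.57178903]
[ 0.17319848  0.39347287 -0.59322722  0.         -0.58409624 -1.64399481]
[ 0.0809927   0.55467884 -0.18508905  0.         -0.83102844 -1.55178903]
[ 0.0809927   0.44872838 -0.08093819  0.         -1.04112975 -1.55178903]
[ 1.73198484e-01  3.93472869e-01 -5.93227219e-01 -4.44089210e-16
 -5.84096239e-01 -1.62399481e+00]
[ 0.0809927   0.55467884 -0.18508905  0.         -0.83102844 -1.53178903]
[ 0.0809927   0.44872838 -0.08093819  0.         -1.04112975 -1.53178903]
```

Two views agree: yaw is about 0.168 and the pivot is at (538.7,-65.5). The red stud sits at about -0.666 in the unit frame, so the rim must be dragged about 20 mm to +y. Now I'll approach and feel for the wheel.

```bash
cat >> h.py <<'E'
yaw=0.168; ex=np.array([np.cos(yaw),np.sin(yaw),0]); ey=np.array([-ex[1],ex[0],0]); ez=np.array([0,0,1.])
C=np.array([583.1,-58.0,0])
U=lambda x,y,z:C+x*ex+y*ey+z*ez
Q=(R.from_euler("z",yaw)*R.from_rotvec([0,np.pi,0])).as_rotvec()
def F(n=3):
    f=[]
    for _ in range(n): manip.pause(.02); f.append(get_obs()["wrist_force"])
    f=np.mean(f,0); return np.array([f@ex,f@ey,f[2]])
def st():
    o=get_obs(); d=np.array(o["eef_pos"])-C; return round(o["time_s"],2),np.round([d@ex,d@ey,d[2]],2)
E
python3 - <<'E'
from h import *
manip.gripper_to(0,10)
manip.move_ptp(U(-120,-11,150),Q)
manip.move_straight(U(-120,-11,25),feed=200)
manip.move_straight(U(-96,-11,25),feed=80); manip.pause(.3)
f0=F(6); np.save("f0.npy",f0); print(st(),f0,get_obs()["width"])
x=-96
while x<-76:
    x+=0.7; manip.move_straight(U(x,-11,25),feed=30); f=F(2)-f0
    if f[0]<-2.5: break
print(x,st(),f)
cv2.imwrite("pics/t1.png",viewer.get_image("top"));cv2.imwrite("pics/s1.png",viewer.get_image("scene"))
a=cv2.resize(cv2.imread("pics/s1.png")[140:290,220:400],None,fx=4,fy=4,interpolation=cv2.INTER_CUBIC);cv2.imwrite("pics/s1c.png",a)
E
```

```text
(5.12, array([-96.21, -11.  ,  25.01])) [0.03825537 0.00306274 0.0331615 ] 0.27762200145028854
-81.29999999999994 (11.07, array([-81.93, -11.01,  24.86])) [-2.51111597  0.20489622  0.98401338]
```

View pics/s1c.png

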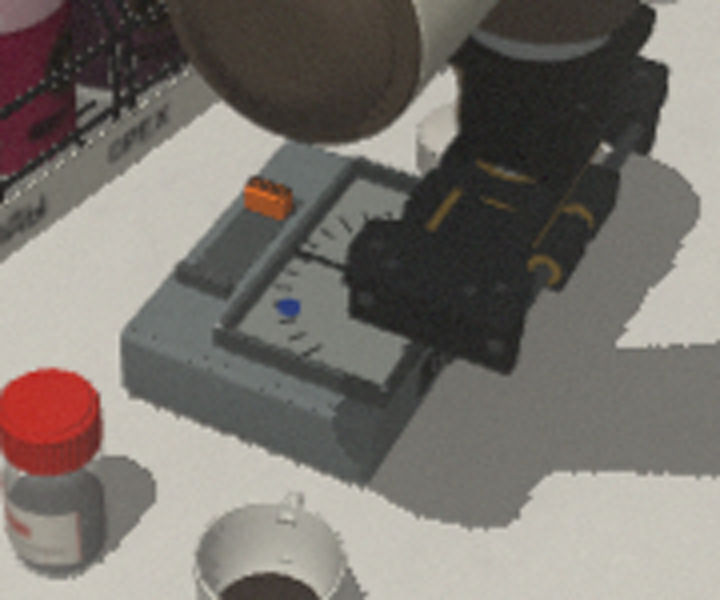

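The picture shows the closed fingers at the slot, with the fingertip touching at about 2.5 N. The needle is partly covered by the gripper, and the jar and cup are untouched. Next: press to about 10.5 N and drag in +y under force control.

```bash
cat >> h.py <<'E'
def press(x,y,f0,target=10.5,z=25):
    for _ in range(25):
        f=F(2)-f0
        if -f[0]>=target-.7: break
        x+=min(.7,(target+f[0])/6); manip.move_straight(U(x,y,z),feed=20)
    return x,f
def drag(x,y,f0,dist,target=10.5,z=25,step=1.0):
    y0=y; s=np.sign(dist); mx=0
    while abs(y-y0)<abs(dist)-1e-6:
        y+=s*min(step,abs(dist)-abs(y-y0)); manip.move_straight(U(x,y,z),feed=25); f=F(1)-f0
        h=np.hypot(f[0],f[1]); mx=max(mx,h)
        x+=np.clip((target+f[0])/8,-.5,.3)
        if h>14.3: print("high",f); x-=.4
    return x,y,f,mx
E
python3 - <<'E'
from h import *
f0=np.load("f0.npy")
x,f=press(-81.3,-11,f0); print("pressed",x,f,st())
x,y,f,mx=drag(x,-11,f0,4); print(x,y,f,mx,st())
x,y,f,mx2=drag(x,y,f0,16); print(x,y,f,mx2,st())
manip.move_straight(U(x-12,y,25),feed=60)
manip.move_straight(U(-135,y,25),feed=150); manip.move_straight(U(-135,y-60,130),feed=250); manip.pause(.2)
print(F(3)-f0,st())
for n in("top","scene"): cv2.imwrite(f"pics/{n}2.png",viewer.get_image(n))
t,s=cv2.imread("pics/top2.png")[165:275,250:390],cv2.imread("pics/scene2.png")[165:275,230:370]
cv2.imwrite("pics/c2.png",np.vstack([cv2.resize(i,None,fx=5,fy=5,interpolation=cv2.INTER_CUBIC)[:300 if 0 else 550] for i in (t,)]))
cv2.imwrite("pics/c2s.png",cv2.resize(s,None,fx=5,fy=5,interpolation=cv2.INTER_CUBIC))
E
```

```text
pressed -75.98987181835504 [-9.9268437   0.27533165  6.56066386] (14.32, array([-80.2 , -11.06,  24.48]))
-75.80051417595485 -7.0 [-9.45850305 -6.51065159  5.95142475] 11.843931728524346 (15.38, array([-80.44,  -8.18,  24.37]))
-74.51780273723165 9.0 [-10.23356206  -5.64619871   4.52261139] 12.666941066224433 (19.65, array([-80.35,   7.79,  23.83]))
[-0.08863735 -0.0716184   0.28545607] (21.36, array([-135.58,  -50.39,  128.7 ]))
```

View pics/c2.png

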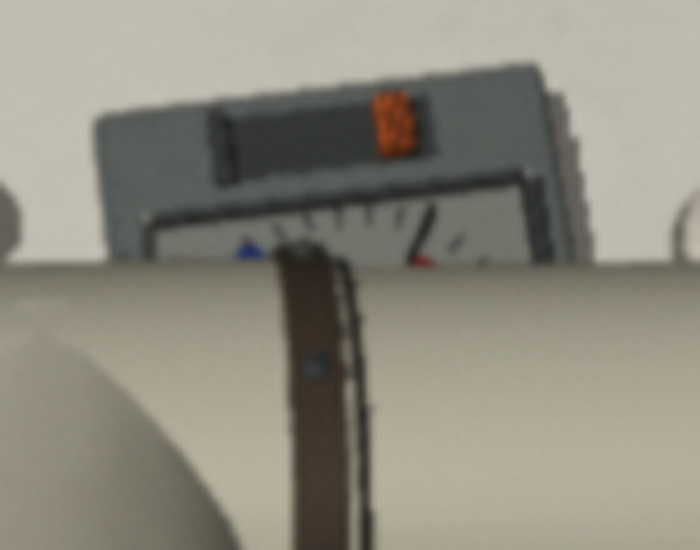

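The arm covers the lower dial, but the needle tip at crop (433,207) points slightly short of the red stud at (422,271), by about 0.13 rad. I'll check in the scene view.

View pics/c2s.png

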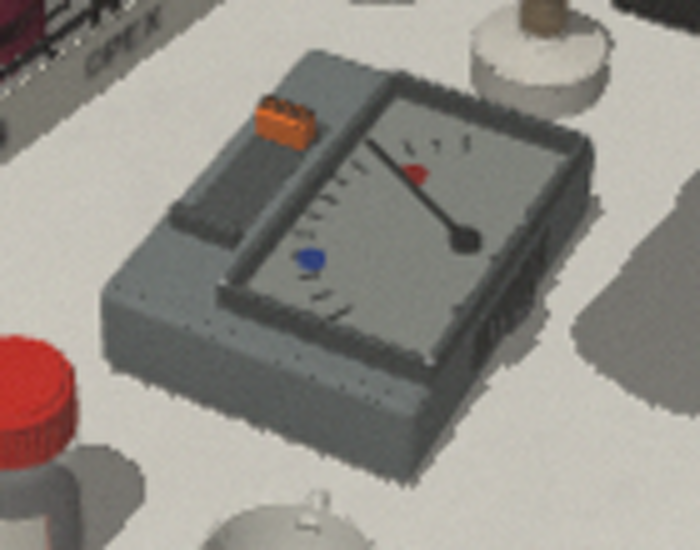

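The scene view shows pivot (465,240), tip (370,143) and the needle just left of the red stud at (414,174). Next I'll fit the needle angle from dark pixels.

```bash
cat >> h.py <<'E'
piv=np.array([538.7,-65.5,48]); red=np.array([577.1,-86.6,47])
def needle(im,n,z=48,thr=75,guess=None):
    g=cv2.resize(cv2.cvtColor(im,cv2.COLOR_BGR2GRAY),None,fx=4,fy=4,interpolation=cv2.INTER_CUBIC)
    c=proj(n,piv)[0]; vs,us=np.nonzero(g<thr); uv=np.c_[(us+.5)/4-.5,(vs+.5)/4-.5]
    uv=uv[np.hypot(*(uv-c).T)<60]; P=np.array([onz(n,q,z) for q in uv])-piv
    r=np.hypot(P[:,0],P[:,1]); a=np.arctan2(P[:,1],P[:,0])-yaw
    m=(r>15)&(r<60)
    if guess is not None: m&=abs(a-guess)<.2
    w=r[m]; return (a[m]*w).sum()/w.sum(), m.sum(), a[m].std()
E
python3 - <<'E'
from h import *
for f,n,g in(("scene0","scene",0),("top0","top",0),("scene2","scene",-.55)):
    for th in(65,80,95): print(f,th,needle(cv2.imread(f"pics/{f}.png"),n,thr=th,guess=g))
p=lambda ox,oy,c:(ox+(c[0]+.5)/5-.5,oy+(c[1]+.5)/5-.5)
s=lambda *c:onz("scene",p(230,165,c),48)
d=s(370,143)-s(465,240);print("manual",np.arctan2(d[1],d[0])-yaw,s(465,240))
for n,q in(("scene",(312.4,199.2)),("top",(334,218.8))):
    d=onz(n,q,47)-piv; print("red",np.arctan2(d[1],d[0])-yaw)
E
```

```text
Traceback (most recent call last):
  File "h.py", line 46, in needle
    uv=uv[np.hypot(*(uv-c).T)<60]; P=np.array([onz(n,q,z) for q in uv])-piv
                                               ~~~^^^^^^^
  File "h.py", line 11, in onz
    o,d=ray(n,uv); return o+d*(z-o[2])/d[2]
        ~~~^^^^^^
  File "h.py", line 7, in ray
    K,k1,T=cam(n)
           ~~~^^^
  File "h.py", line 5, in cam
    p=viewer.camera_params(n); return np.array(p["K"],float),float(p["k1"]),np.array(p["camera_from_world"],float)
ValueError: time passes only in moves, steps and waits
```

```bash
sed -i 's/^def cam(n):/from functools import lru_cache\n@lru_cache\ndef cam(n):/' h.py
python3 - <<'E'
from h import *
for f,n,g in(("scene0","scene",0),("top0","top",0),("scene2","scene",-.55)):
    for th in(65,80,95): print(f,th,needle(cv2.imread(f"pics/{f}.png"),n,thr=th,guess=g))
p=lambda ox,oy,c:(ox+(c[0]+.5)/5-.5,oy+(c[1]+.5)/5-.5)
s=lambda *c:onz("scene",p(230,165,c),48)
d=s(370,143)-s(465,240);print("manual",np.arctan2(d[1],d[0])-yaw,s(465,240))
for n,q in(("scene",(312.4,199.2)),("top",(334,218.8))):
    d=onz(n,q,47)-piv; print("red",np.arctan2(d[1],d[0])-yaw)
E
```

```text
scene0 65 (np.float64(0.0037662724033431386), np.int64(417), np.float64(0.03303167751392974))
scene0 80 (np.float64(0.0005405092952877616), np.int64(679), np.float64(0.0518431062774403))
scene0 95 (np.float64(-0.007432386019474963), np.int64(962), np.float64(0.07036984272424976))
top0 65 (np.float64(-0.008084345482138575), np.int64(703), np.float64(0.031966401933418064))
top0 80 (np.float64(-0.00841127864643499), np.int64(1182), np.float64(0.06566838138222644))
top0 95 (np.float64(-0.006879518952230114), np.int64(1950), np.float64(0.08882749973368866))
scene2 65 (np.float64(-0.5531398733099072), np.int64(251), np.float64(0.0293628054310986))
scene2 80 (np.float64(-0.57907035878988), np.int64(559), np.float64(0.06002968925649738))
scene2 95 (np.float64(-0.5853116862555289), np.int64(767), np.float64(0.073632055111166))
manual -0.5302804741374759 [539.08986902 -65.98416346  48.        ]
red -0.6658822052635881
red -0.6708816205388834
```

Needle is at about -0.54 and the red stud at -0.668, so I need 3.8 mm more rim travel plus about 3.5 mm of elastic loss. Second short stroke.

```bash
sed -i 's/U(x,y,z),feed/U(x,y,z+.12*max(0,x+82)),feed/' h.py
cat > stroke.py <<'E'
from h import *
import sys
d=float(sys.argv[1]); tag=sys.argv[2]; g=float(sys.argv[3]); ys=-d/2
manip.move_straight(U(-135,ys,25),feed=250); manip.move_straight(U(-85,ys,25),feed=120); manip.pause(.2)
f0=F(4); x,f=press(-83,ys,f0); print("pressed",x,f,st())
x,y,f,mx=drag(x,ys,f0,d); print(x,y,f,mx,st())
manip.move_straight(U(x-12,y,25),feed=60)
manip.move_straight(U(-135,y,25),feed=150); manip.move_straight(U(-135,-50,130),feed=250); manip.pause(.1)
im=viewer.get_image("scene"); cv2.imwrite(f"pics/scene{tag}.png",im); t=viewer.get_image("top"); cv2.imwrite(f"pics/top{tag}.png",t)
for th in (60,70): print(needle(im,"scene",thr=th,guess=g))
cv2.imwrite(f"pics/c{tag}.png",cv2.resize(im[165:275,230:370],None,fx=5,fy=5,interpolation=cv2.INTER_CUBIC)); print(st())
E
python3 stroke.py 7.2 3 -.67
```

```text
pressed -75.50106189031825 [-10.49372268   0.47758892   4.46572256] (26.93, array([-80.34,  -3.62,  24.8 ]))
-74.53196758774025 3.6 [-9.11923474 -5.18450934  2.95839088] 11.598112610191823 (29.07, array([-79.88,   2.4 ,  24.78]))
(np.float64(-0.6865407787863458), np.int64(208), np.float64(0.01999059579268561))
(np.float64(-0.6799124702257101), np.int64(396), np.float64(0.03350248301926394))
(30.72, array([-135.66,  -49.43,  128.59]))
```

View pics/c3.png

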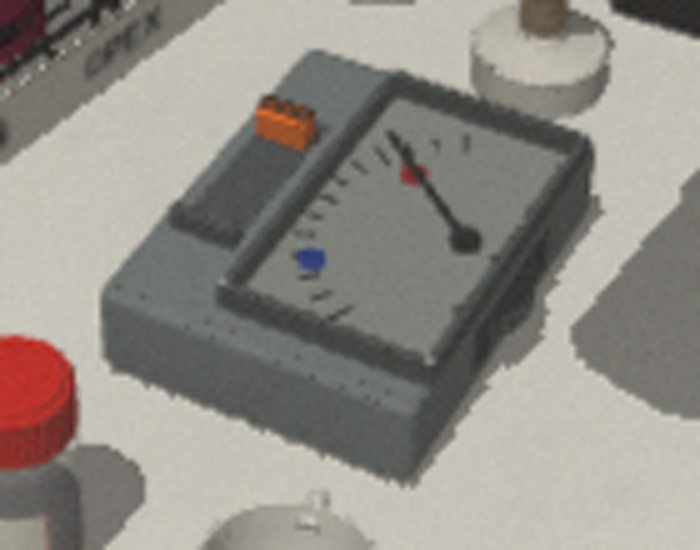

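The scene view shows the needle crossing the red stud, slightly to its right, with the line passing about (419,174) against the stud centre at (413,174). I'll check with the top camera, arm swung aside, on the way to the lock.

Run:
```python
from h import *
manip.move_ptp([400,-380,230],Q)
im=viewer.get_image("top"); cv2.imwrite("pics/top4.png",im); s=viewer.get_image("scene"); cv2.imwrite("pics/scene4.png",s)
for th in(60,70): print(needle(im,"top",thr=th,guess=-.67),needle(s,"scene",thr=th,guess=-.67))
p=lambda ox,oy,c:(ox+(c[0]+.5)/5-.5,oy+(c[1]+.5)/5-.5)
q=lambda *c:onz("scene",p(230,165,c),48)
d=q(390,133)-q(465,240);print("manual",np.arctan2(d[1],d[0])-yaw); print(st())
cv2.imwrite("pics/c4.png",cv2.resize(im[165:275,250:390],None,fx=5,fy=5,interpolation=cv2.INTER_CUBIC))
```

```text
(np.float64(-0.6796980710937516), np.int64(752), np.float64(0.0361438896012032)) (np.float64(-0.6839003179049129), np.int64(330), np.float64(0.02784938123061427))
(np.float64(-0.6823348804012613), np.int64(1073), np.float64(0.046686440619425174)) (np.float64(-0.6737749253263948), np.int64(526), np.float64(0.04510506292034122))
manual -0.681338929962944
(31.88, array([-233.82, -285.62,  229.21]))
```

View pics/c4.png

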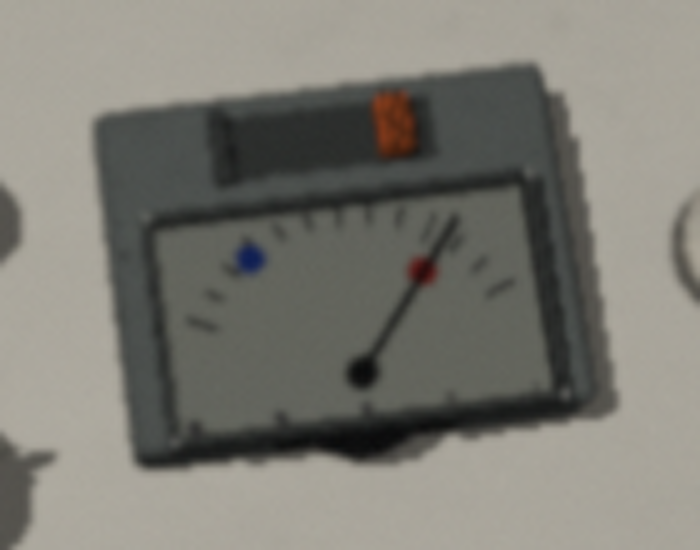

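The top view shows the needle at about -0.68 crossing the centre of the red stud, crop (422,270), with an error near 0.013 rad. That is good, so now the lock bar.

Run:
```python
from h import *
manip.move_ptp(U(44,-62,150),Q)
manip.move_straight(U(44,-62,70),feed=200); manip.move_straight(U(44,-62,50),feed=60); manip.pause(.2)
f0=F(4); print(st(),f0); y=-56; manip.move_straight(U(44,y,50),feed=60); mx=0; log=[]
T0=get_obs()["time_s"]
while y<16 and get_obs()["time_s"]-T0<19:
    y+= 1 if y<-42 else 3 if y<0 else .8
    manip.move_straight(U(44,y,50),feed=25 if not -42<y<0 else 35); f=F(1)-f0; mx=max(mx,np.hypot(f[0],f[1])); log.append((round(y,1),*f.round(1)))
    if -f[1]>(9 if y>-3 else 6.5): break
    if abs(f[2])>10: print("z!"); break
print(log[::3],log[-3:],mx,st())
```

```text
(34.56, array([ 44.22, -62.01,  50.32])) [-0.01673456 -0.33624128 -0.29019376]
[(-55, np.float64(0.2), np.float64(-0.0), np.float64(-0.1)), (-52, np.float64(-0.0), np.float64(0.4), np.float64(0.3)), (-49, np.float64(0.2), np.float64(0.3), np.float64(0.4)), (-46, np.float64(0.3), np.float64(-0.6), np.float64(0.2)), (-43, np.float64(0.5), np.float64(0.9), np.float64(-0.6)), (-36, np.float64(-0.1), np.float64(-1.9), np.float64(-0.2)), (-27, np.float64(-0.3), np.float64(0.3), np.float64(0.8)), (-18, np.float64(0.5), np.float64(-0.3), np.float64(-0.4)), (-9, np.float64(-1.1), np.float64(-0.2), np.float64(0.1)), (0, np.float64(-0.2), np.float64(-1.0), np.float64(0.6)), (2.4, np.float64(-0.6), np.float64(-1.7), np.float64(0.0)), (4.8, np.float64(0.4), np.float64(-1.6), np.float64(0.6)), (7.2, np.float64(-1.5), np.float64(-2.2), np.float64(0.6)), (9.6, np.float64(-0.7), np.float64(-2.1), np.float64(-0.3)), (12.0, np.float64(-0.9), np.float64(-2.4), np.float64(0.3)), (14.4, np.float64(-1.0), np.float64(-1.3), np.float64(0.4))] [(14.4, np.float64(-1.0), np.float64(-1.3), np.float64(0.4)), (15.2, np.float64(-0.6), np.float64(-2.2), np.float64(0.1)), (16.0, np.float64(-0.4), np.float64(-2.5), np.float64(0.5))] 2.66281841157369 (47.62, array([43.96, 15.88, 49.98]))
```

Run:
```python
from h import *
for n,b in(("scene",(230,165,370,275)),("top",(265,170,370,262))):
    im=viewer.get_image(n); cv2.imwrite(f"pics/{n}5.png",im); h=cv2.cvtColor(im,cv2.COLOR_BGR2HSV); m=cv2.inRange(h,(0,130,90),(14,255,255))
    k=np.zeros_like(m); k[b[1]:b[3],b[0]:b[2]]=m[b[1]:b[3],b[0]:b[2]]; c,l,s,ce=cv2.connectedComponentsWithStats(k)
    for i in range(1,c):
        if s[i][4]>5: d=onz(n,ce[i],55)-C; print(n,ce[i],s[i],d@ex,d@ey)
im=cv2.imread("pics/scene5.png");cv2.imwrite("pics/c5.png",cv2.resize(im[120:275,220:380],None,fx=3.8,fy=3.8,interpolation=cv2.INTER_CUBIC))
```

```text
scene [275.86363636 206.59090909] [272 205   8   4  22] 35.60243947907383 34.14442542872552
scene [236.30232558 245.00290698] [230 232  15  27 344] 46.38766050405536 153.13971544231745
```

View pics/c5.png

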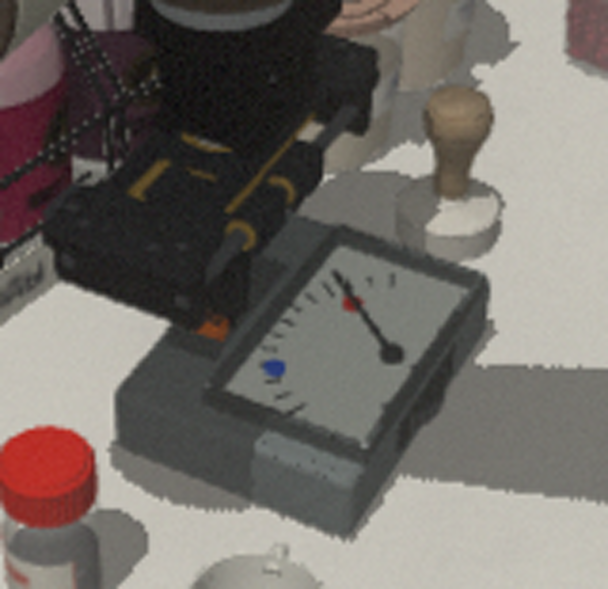

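The bar is being pushed, visible at crop (213,325) near the slot end. No stop has been felt yet and the needle is still on red. I'll continue in small steps.

Run:
```python
from h import *
f0=np.array([-.017,-.336,-.29]); y=16; log=[];T0=get_obs()["time_s"]
while y<27 and get_obs()["time_s"]-T0<7.5:
    y+=.8; manip.move_straight(U(44,y,50),feed=30); f=F(1)-f0; log.append((round(y,1),round(f[1],1),round(f[0],1),st()[1][1]))
    if -f[1]>8: break
print(*log,st())
```

```text
(16.8, np.float64(-5.7), np.float64(-1.0), np.float64(15.94)) (17.6, np.float64(-8.7), np.float64(0.2), np.float64(15.99)) (48.26, array([43.99, 15.99, 50.05]))
```

The stop is felt at tool y = 16 mm: 8.7 N with no further movement. Back off and check.

Run:
```python
from h import *
manip.move_straight(U(44,6,50),feed=60); manip.move_straight(U(44,6,150),feed=200); manip.move_ptp([400,-380,230],Q); manip.pause(.1)
for n,b in(("scene",(240,165,370,230)),("top",(265,170,370,262))):
    im=viewer.get_image(n); cv2.imwrite(f"pics/{n}6.png",im); h=cv2.cvtColor(im,cv2.COLOR_BGR2HSV); m=cv2.inRange(h,(0,130,90),(14,255,255))
    k=np.zeros_like(m); k[b[1]:b[3],b[0]:b[2]]=m[b[1]:b[3],b[0]:b[2]]; c,l,s,ce=cv2.connectedComponentsWithStats(k)
    for i in range(1,c):
        if s[i][4]>15: d=onz(n,ce[i],56)-C; print(n,ce[i],s[i][4],d@ex,d@ey)
    print(needle(im,n,thr=60,guess=-.67))
im=cv2.imread("pics/top6.png");cv2.imwrite("pics/c6.png",cv2.resize(im[160:290,190:430],None,fx=3.3,fy=3.3,interpolation=cv2.INTER_CUBIC)); print(st())
```

```text
scene [273.26984127 204.80952381] 63 41.714021022994864 33.11850689993174
(np.float64(-0.6813225913281206), np.int64(326), np.float64(0.02876195168313725))
top [298.6779661  192.27118644] 59 44.20378976619735 30.486592787563083
(np.float64(-0.6789767658920838), np.int64(760), np.float64(0.036816392016350945))
(50.98, array([-233.61, -286.39,  229.71]))
```

View pics/c6.png

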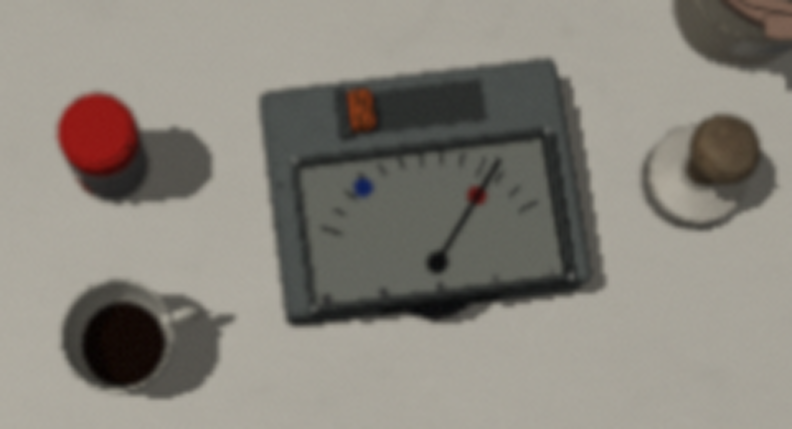

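The bar sits at the left end of its slot, crop (361,109), the needle crosses the red stud at (477,195), and the jar, cup and tamper stand where they were. I'm handing in.

```bash
python3 -c "
from h import *
finish_job()"
```

```text
the job is handed in; nothing more can be done
```

The needle is on the red stud, the lock bar is home against its stop, and the job was handed in at about 51 s of the 64 s limit.

- **Wheel and needle:** I rolled the wheel with the closed fingertips in two strokes. The needle reads about -0.68 rad and the red stud about -0.668, in both cameras, before and after locking. The highest sideways force I recorded on the wheel was about 12.7 N. The upward rub adds up to 6.6 N, so the full push was about 14 N, still under 16 N.
- **Lock bar:** I pushed it in +y until it met a rigid stop. Force rose to 8.7 N with no further movement.
- **Other items:** The tamper, jar and cup look unmoved in the last picture, and the robot was clear of everything.

**Disagreements:**
- **Bar travel:** The cameras put it at about 54 mm (top) and 51 mm (scene) against the stated 55 mm. I put the difference down to how the orange area was centred in each view and trusted the felt stop.
- **Fingertip contact:** The bar met the fingertip later than I expected, probably because the tip is narrower than I assumed.

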